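# Fish the long file out of the tool case

### The arm

A 6-joint arm with a two-finger parallel gripper is mounted at the origin on the work surface. World frame = base frame: x ahead of the robot, y to its left, z up, the work surface at z = 0. Lengths are in m, angles in rad, forces in N, time in s.
With the tool pointing down it reaches from about 0.35 to 0.875 m from the base axis. Payload 15.5 kg.
Tool frame: the origin (TCP) lies at the very end of the fingers, on their centre line; the grasp point (between the pads) lies 19 mm behind it (manip.grip_point_offset is the distance from the TCP to the grasp point, in m); z points along the fingers, y is the line along which they close (so a half turn about z gives the same grasp; the last joint's range is limited). The gripper opens to 85 mm and grips with 20 to 120 N. Pads are 22 mm wide; open, the fingers measure 114 mm over their backs; the gripper's body (76 mm by 85 mm) begins 54 mm behind the grasp point. The pads swing forward as they close: fully open they stand 13 mm farther back than shut.
Start: joints at [1.129, 0.494, 1.345, -0, 1.302, -0.096], TCP at [0.212, 0.588, 0.231] pointing down, gripper open.
Joint ranges: [-2.91, 2.91], [-0.82, 2.16], [0.22, 2.67], [-1.22, 4.37], [0.12, 2.79], [-3.08, 3.08]. Speed limits (rad/s): [1.89, 1.89, 2.57, 3.01, 3.01, 3.01].

### API

Orientations are given as a rotation vector (axis times angle).
In Python, from cell import telemetry, grab_frame, camera_model, sign_off, manip gives the robot as it stands.
- The arm moves only by the tool apply_moves, never from a script. Its argument "plan" is a list of rows, each a list of 5 numbers: the shift along the tool's x, y, z in units of 40 mm (1.0 is 40 mm), then the turn about the tool's z in units of 6 degrees (1.0 is 6 degrees), then the finger opening in mm, from 0 to 85.4. A call has 1 to 5 rows; each row shifts and turns the commanded pose from where the row before left it, along the tool's axes as they then stand; what a row does not reach is not made up. A row lasts 1/12 s, in which the tool goes at most 41.7 mm and 7.16 degrees, less where a joint would pass 70% of its speed; a pose out of reach is approached as far as the arm can. A call is refused whole if a number of a shift passes 1 or a number of a turn 1, either way. A call with a gripper value outside its range is refused whole. The fingers move at their own pace and stop on an object; "squeeze" is the grip in N (left out, the last holds). Time passes only in rows, so rows that do not move let the fingers close. It gives the time, the measured TCP pose, the force, the opening and the grip force at its end, in the units of the state.
- telemetry.read_state(): the state, without advancing time (a new reading comes with each control period).
- grab_frame(name): name is "side" or "top" or "wrist"; returns (picture, depth): 480x640x3 uint8, red, green, blue; 480x640 float32, m along the optical axis (not along the pixel's ray), 0 where there is no reading.
- camera_model(name): a dict with "fx", "fy", "cx", "cy" (pixels), "k1" (the pictures are not rectified: a ray, as slopes to the right and down, at radius r is drawn at 1 + k1 r^2 times it, then the intrinsics apply), "T" (4x4, takes a point from camera to world coordinates). Camera axes: x right, y down, z forward; pixel columns grow to the right and rows downward; lengths in m; the calibration is good to about 2 mm. A picture is of the moment at which its call begins: read the wrist's pose just before it. camera_model takes no time and is no camera call; for the wrist camera it gives the pose at the moment of the call.
- sign_off(): hands the job in; it is judged then, once.
The state is a dict: "time_s": time; "qpos": joint angles; "joint_vel": joint speeds; "tau": joint torques, N m; "ee_pos": TCP position; "tool_rot": TCP orientation; "ft_force": force on the tool from outside, world axes, zero at the start; "wrist_torque": the same for the moment, N m; "opening": finger opening in m; "gripper_force": force on a finger pad.
Only numpy, scipy, OpenCV 4.12 (cv2) and the standard library are available. Lean on these libraries where they do the work, as an engineer would, in place of code of your own. Each camera call takes 0.05 s, during which the arm holds its last target. There are 200 camera calls.

### The job

Swing the case's hinged flap, which stands leaning over the window, fully shut so that its tab sits down behind the end rim. Then, leaving the flap shut, take the long double-ended file by its grip, tilt it and draw it out slantwise through the window. Finish still holding it in the gripper, still, with the whole file at least 5 cm above the top of the case and touching nothing else; leave everything else on the bench where it is.

Things in the scene. Friction and masses are not known exactly. Their poses are not given: they have to be found in the camera images.
- case: Heavy plywood tool case, fixed to the bench. Origin: centre of its underside, on the work surface; own y is the long axis, z up. Outside 142 (x) x 342 (y) mm, walls 6 mm, floor 5 mm thick, inside 130 x 330 mm and 45 mm deep. Two spare stones, at most 19 mm above the bench, are stuck in the corners of the floor at the flap end (|x| above 38 mm, y above 115 mm).
- window (a point): Centre of the open window in the case's top, level with the top of the covers (54 mm above the bench); axes as the case's. The window is 130 mm (x) by 150 mm (y from -75 to +75). A fixed cover 4 mm thick closes the top from y = -75 to the -y end; the hinged flap, when shut, closes it from y = +75 to the +y end.
- flap (a joint): Angle of the hinged flap in rad: 0 fully shut (level, tab down behind the rim of the case's end wall), 1.57 upright, more leans back over the window; limit 2.4, starts at 1.8 to 2.15. A stiff hinge (0.045 N m): the flap stays at any angle, so push it over (about 1 N at the edge) and press it fully down. Nothing latches it: a push from below lifts it again.
- flap_hinge (a point): Middle of the flap's hinge line, at (0, 78, 52) mm in the case's frame; the hinge line runs along the case's x.
- flap_edge (a point): Middle of the flap's free edge, 84 mm from the hinge line; moves with the flap, a plywood plate 138 mm wide, 4 mm thick, 50 g, with a tab 50 mm wide and 14 mm deep under this edge.
- file_mid (a point): Centre of the straight double-ended stone file, 215 mm long, about 120 g, lying in the case roughly along its y. Own y along the file, z up as it lies. Mid-part: a wooden grip 60 mm long, 16 wide, 22 high, on the case's floor (centre 16 mm above the bench); steel blades on both sides on the same centre line, at most 12 mm wide, 7 mm high.
- file_end_a (a point): End of the file at its own +y (the flap end), 107.5 mm from its centre. At the start both ends lie under the covers, so with the flap shut the file cannot be lifted out level; it can slide about 45 mm lengthwise until one end lies free in the window.
- file_end_b (a point): End of the file at its own -y (the fixed-cover end), 107.5 mm from its centre.
- brush: Small flat brush, about 200 mm long, lying beside the case; leave it. Origin under its centre.
- pendant_a: Carved stone pendant, 34 mm across, 11 mm high; leave it. Origin under its centre.
- pendant_b: Carved stone pendant, 28 mm across, 9 mm high; leave it. Origin under its centre.
- rough_stone: Uncut stone, about 50 x 45 x 42 mm, lying off the fixed-cover end of the case; leave it. Origin under its centre.
- handpiece: Rotary carving handpiece, 165 mm long, lying on the cloth; leave it. Origin under its centre.
- water_cup: Cup, 72 mm across, 75 mm high; leave it. Origin under its centre.
- paste_jar: Lidded jar, 60 mm across, 55 mm high; leave it. Origin under its centre.
Mind the look-alikes: they are no part of the job. Leave any green look-alike of the part that bears file_mid alone.

How it is judged:
By the outcome, as a careful person would: the job done as asked, in the order asked, and still so for the second after the job is handed in, while the arm keeps its last pose, push and grip.
It also fails if it takes over 54 s, if anything falls off the work surface, if the arm or the gripper's body presses on something with over 40 N, if the wrist force passes 120 N, or if a joint passes its speed limit or range.

## Working session

There is one attempt and no reset: what is moved stays moved. The work goes in short steps, Python scripts to look and compute and a tool call to move; the robot and the scene stay as the last step left them, time stands still between calls to the robot, and variables do not carry over. Pictures are saved under pics/ and viewed, at most 10 in all, crops included, and the job is handed in when it is done.

Besides the shell and the picture viewer there is one more tool, called after ">>>" in YAML: its name, and indented under it one key for each argument. apply_moves: Moves the arm, as the interface text tells. Its arguments: {"type":"object","properties":{"plan":{"type":"array"},"squeeze":{"type":"number"}},"required":["plan"]}

```bash
ls; mkdir -p pics; python3 - <<'E'
from cell import *
import cv2,numpy as np
s=telemetry.read_state();print({k:np.round(v,3) for k,v in s.items()}, manip)
for n in("top","side"):
    p,d=grab_frame(n);cv2.imwrite(f"pics/{n}0.png",p[...,::-1]);np.save(f"pics/{n}0.npy",d)
    m=camera_model(n);print(n,{k:np.round(v,3) for k,v in m.items()})
E
```

```text
pics
{'time_s': np.float64(0.0), 'qpos': array([ 1.13 ,  0.494,  1.346, -0.   ,  1.303, -0.095]), 'joint_vel': array([ 0.   , -0.001,  0.001, -0.   ,  0.   ,  0.002]), 'tau': array([ 1.0000e-03, -8.8217e+01, -3.8388e+01, -0.0000e+00,  1.0000e-02,
       -0.0000e+00]), 'ee_pos': array([0.212, 0.588, 0.231]), 'tool_rot': array([-5.400e-01, -3.094e+00,  2.000e-03]), 'ft_force': array([-0.535,  0.827, -0.174]), 'wrist_torque': array([0.063, 0.005, 0.038]), 'gripper_force': np.float64(0.0), 'opening': np.float64(0.085)} <Robot object at 0x7fbfbafebb60>
top {'fx': np.float64(605.186), 'fy': np.float64(605.186), 'cx': np.float64(310.092), 'cy': np.float64(239.048), 'k1': np.float64(-0.15), 'T': array([[-7.00e-03, -9.98e-01,  6.60e-02,  4.70e-01],
       [-1.00e+00,  7.00e-03,  0.00e+00, -1.00e-02],
       [-1.00e-03, -6.60e-02, -9.98e-01,  1.34e+00],
       [ 0.00e+00,  0.00e+00,  0.00e+00,  1.00e+00]])}
side {'fx': np.float64(612.378), 'fy': np.float64(612.378), 'cx': np.float64(322.906), 'cy': np.float64(222.349), 'k1': np.float64(0.014), 'T': array([[ 0.879, -0.229,  0.417, -0.053],
       [-0.476, -0.443,  0.76 , -1.156],
       [ 0.011, -0.867, -0.498,  0.79 ],
       [ 0.   ,  0.   ,  0.   ,  1.   ]])}
```

View pics/top0.png

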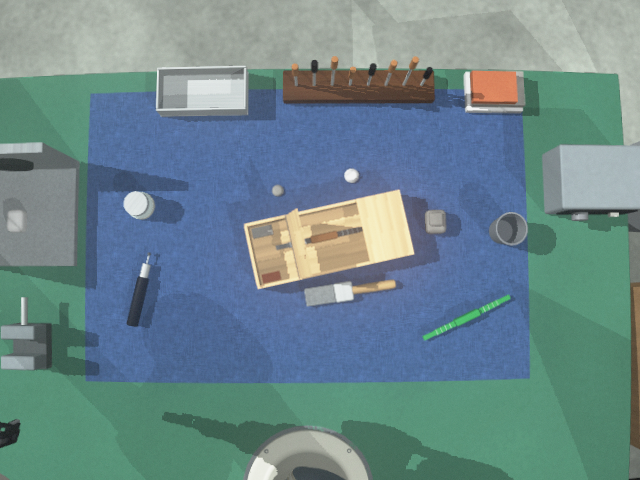

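View pics/side0.png

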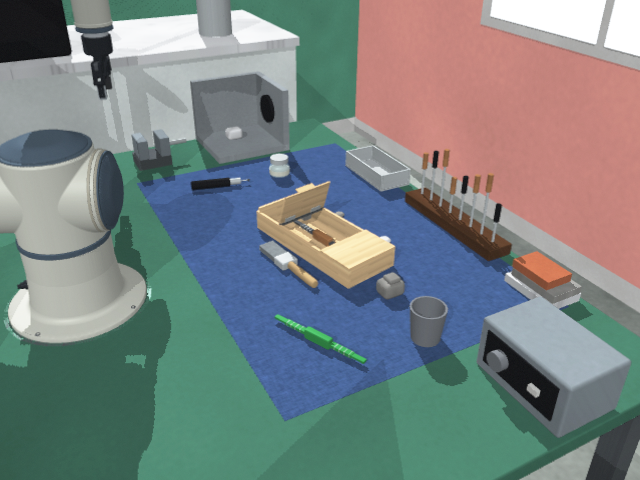

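The top view shows the case with its flap end on the left: corners about (246,222), (258,288), (413,254) and (400,190). The flap stands near column 297, and the brown file grip is near (322,237). The green file-like object at (467,317) is the look-alike, so I leave it. The file meant is the brown and steel one inside the case; I'll confirm that in an enlarged crop.

```bash
cat > h.py <<'E'
import numpy as np,cv2
from cell import *
def ray(m,px):
    px=np.atleast_2d(np.float64(px))
    xd=(px-[m['cx'],m['cy']])/[m['fx'],m['fy']]
    x=xd.copy()
    for _ in range(20): x=xd/(1+m['k1']*(x**2).sum(1,keepdims=True))
    T=np.array(m['T']);return T[:3,3],np.c_[x,np.ones(len(x))]@T[:3,:3].T
def onz(m,px,z):
    o,d=ray(m,px);return o+d*((z-o[2])/d[:,2])[:,None]
def ond(m,px,dep):
    o,d=ray(m,px);return o+d*np.ravel(dep)[:,None]
def proj(m,P):
    T=np.array(m['T']);c=(np.atleast_2d(P)-T[:3,3])@T[:3,:3];x=c[:,:2]/c[:,2:]
    x=x*(1+m['k1']*(x**2).sum(1,keepdims=True));return x*[m['fx'],m['fy']]+[m['cx'],m['cy']]
E
python3 - <<'E'
from h import *
m=camera_model('top');p=cv2.imread('pics/top0.png');d=np.load('pics/top0.npy')
hsv=cv2.cvtColor(p,cv2.COLOR_BGR2HSV)
k=((hsv[...,0]<35)&(hsv[...,1]>40)&(hsv[...,2]>90)).astype(np.uint8);k[:, :235]=0;k[:,425:]=0;k[:180]=0;k[300:]=0
n,l,st,_=cv2.connectedComponentsWithStats(k);i=1+st[1:,4].argmax()
c=cv2.findContours((l==i).astype(np.uint8),0,2)[0];c=max(c,key=cv2.contourArea)
r=cv2.minAreaRect(c);b=cv2.boxPoints(r);print(r,b)
W=onz(m,b,.052);print(W.round(4));print(np.linalg.norm(np.roll(W,-1,0)-W,axis=1))
cr=cv2.resize(p[182:302,235:425],None,fx=4,fy=4,interpolation=2);cv2.imwrite('pics/crop1.png',cr)
E
```

```text
((328.02935791015625, 237.38235473632812), (69.7431411743164, 160.85394287109375), 77.47119140625) [[241.95288 220.78824]
 [398.97644 185.8941 ]
 [414.10583 253.97647]
 [257.08228 288.8706 ]]
[[ 0.5949  0.1358  0.052 ]
 [ 0.668  -0.2022  0.052 ]
 [ 0.521  -0.2321  0.052 ]
 [ 0.4493  0.1036  0.052 ]]
[0.34585474 0.15003109 0.34332262 0.14911576]
```

View pics/crop1.png

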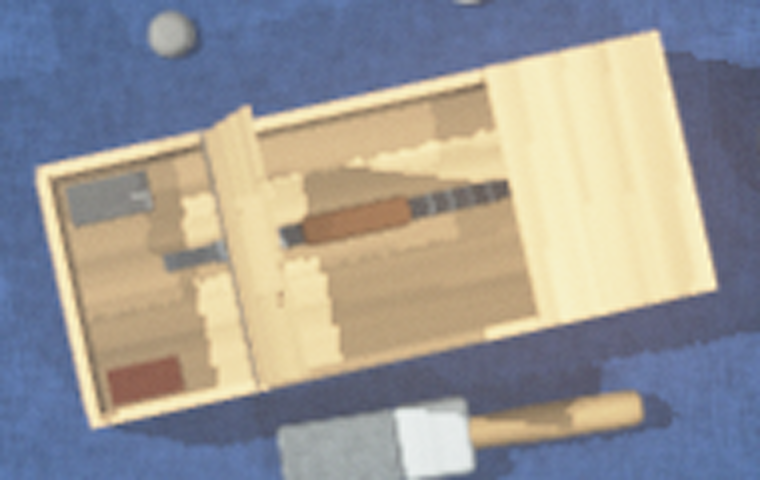

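The crop shows the brown-grip file in the case: grip from (311,239) to (338,234), and the blade end by the flap at about (276,248). The flap's standing plate runs from about (290,210) to (301,279), with stones in the flap-end corners. The green look-alike lies outside the case, so this brown one is the right file.

```bash
cat > cs.py <<'E'
from h import *
m=camera_model('top')
C=lambda L:np.array(L,float)/4+[235,182]
W=np.r_[onz(m,C([[37,168],[95,428]]),.050),onz(m,C([[658,30],[716,288]]),.054)]
yc=W[:2].mean(0)-W[2:].mean(0);yaw=np.arctan2(yc[1],yc[0])
y=np.array([np.cos(yaw),np.sin(yaw),0]);x=np.array([y[1],-y[0],0])
c=W.mean(0);c[2]=0
R=np.c_[x,y,[0,0,1]]
def tc(P): return (np.atleast_2d(P)-c)@R
def tw(P): return c+np.atleast_2d(P)@R.T
E
python3 - <<'E'
from cs import *
print(W.round(4),c,np.degrees(yaw));print(tc(W).round(4))
print('grip ends case',tc(onz(m,C([[303,229],[411,209]]),.027)).round(4))
print('endA',tc(onz(m,C([[165,264]]),.0195)).round(4))
d=np.load('pics/top0.npy')
# flap: depth points higher than 65 mm
v,u=np.mgrid[185:300,240:420];P=ond(m,np.c_[u.ravel(),v.ravel()],d[185:300,240:420].ravel())
Q=tc(P);q=Q[(Q[:,2]>.065)&(np.abs(Q[:,0])<.08)]
print(len(q),q.min(0),q.max(0));
for h in np.arange(.06,.14,.01):
    a=q[abs(q[:,2]-h)<.005]
    if len(a):print(h.round(3),len(a),a.mean(0).round(4),a[:,0].min(),a[:,0].max())
M=camera_model('side');D=np.load('pics/side0.npy')
v,u=np.mgrid[170:290,250:400];Q=tc(ond(M,np.c_[u.ravel(),v.ravel()],D[170:290,250:400].ravel()))
q=Q[(Q[:,2]>.062)&(np.abs(Q[:,0])<.08)&(abs(Q[:,1])<.12)]
for h in np.arange(.06,.15,.01):
    a=q[abs(q[:,2]-h)<.005]
    if len(a):print('s',h.round(3),len(a),a.mean(0).round(4),a[:,0].min(),a[:,0].max())
print('side corners',proj(M,tw([[.071,-.171,.054],[-.071,-.171,.054],[.071,.171,.05]])))
from scipy.spatial.transform import Rotation as Ro
s=telemetry.read_state();T=Ro.from_rotvec(s['tool_rot']).as_matrix();print(T.round(3));print('tool in case',(R.T@T).round(3),tc(s['ee_pos']))
E
```

```text
[[ 0.5881  0.1311  0.05  ]
 [ 0.4489  0.1003  0.05  ]
 [ 0.6599 -0.2029  0.054 ]
 [ 0.5209 -0.2315  0.054 ]] [ 0.55445286 -0.05075017  0.        ] 102.18183571006526
[[ 0.0713  0.1707  0.05  ]
 [-0.0713  0.1699  0.05  ]
 [ 0.071  -0.1709  0.054 ]
 [-0.071  -0.1696  0.054 ]]
grip ends case [[ 0.0097  0.0383  0.027 ]
 [ 0.0075 -0.0214  0.027 ]]
endA [[0.0079 0.116  0.0195]]
868 [-0.07441718  0.05290589  0.06511634] [0.06914357 0.16534269 1.34012694]
0.07 93 [0.005  0.0765 0.0702] -0.0680434497793536 0.06914357094729688
0.08 76 [-0.0033  0.0728  0.0801] -0.06853546666643456 0.06803333014393345
0.09 61 [-0.0011  0.0697  0.0899] -0.06751837034683486 0.06821874793616234
0.1 54 [-0.005   0.0667  0.0998] -0.06844825743119184 0.06886938016098443
0.11 63 [0.0007 0.0638 0.1098] -0.06693790256942381 0.06832906487889816
0.12 59 [-0.0057  0.0607  0.1201] -0.06788892558463279 0.0689941164409301
0.13 256 [0.002  0.0583 0.1317] -0.06882148881876943 0.06875910578698932
0.14 117 [-0.0033  0.063   0.1369] -0.06733172092109346 0.06798529217763367
s 0.06 51 [-0.0077  0.074   0.0635] -0.07303227056736498 0
[... 238 characters left out ...]
52905869836889
s 0.1 122 [-0.0073  0.0639  0.1001] -0.07445094627059631 0.0665394310186393
s 0.11 142 [-0.0041  0.0608  0.1099] -0.07146771415659249 0.0662286181873822
s 0.12 137 [-0.0088  0.058   0.12  ] -0.07312221938445203 0.06541141828128216
s 0.13 208 [-0.0021  0.0588  0.1306] -0.07446808886839083 0.06935663416963561
s 0.14 15 [-0.0053  0.0658  0.1361] -0.025758072875891738 0.0223998685053204
side corners [[395.69252605 245.72188236]
 [349.70761953 268.25819135]
 [301.05340569 193.92954219]]
[[-0.941  0.339 -0.   ]
 [ 0.339  0.941 -0.001]
 [ 0.    -0.001 -1.   ]]
tool in case [[-0.848  0.53  -0.001]
 [ 0.53   0.848 -0.001]
 [ 0.    -0.001 -1.   ]] [[-0.20030461  0.69641291  0.23076547]]
```

```bash
cat > pl.py <<'E'
import sys
from cs import *
from scipy.spatial.transform import Rotation as Ro
def st():
    s=telemetry.read_state();T=Ro.from_rotvec(s['tool_rot']).as_matrix();A=R.T@T
    return s,T,A
if __name__=='__main__':
    # args: x y z in mm (case frame), step mm, final yaw of tool y in case (deg) 
    t=np.array(list(map(float,sys.argv[1:4])))/1e3;step=float(sys.argv[4])/1e3;op=sys.argv[5]
    s,T,A=st();p=tc(s['ee_pos'])[0];a=np.degrees(np.arctan2(A[1,1],A[0,1]))
    print('at',(p*1e3).round(1),'yaw',a.round(2),'t',s['time_s'],'F',(R.T@s['ft_force']).round(1),s['opening'])
    turn=(a+90)%180-90
    n=max(int(np.ceil(np.linalg.norm(t-p)/step)),int(np.ceil(abs(turn)/6)),1)
    d=(t-p)/n;q=A.copy();L=[]
    for i in range(n):
        L.append([*(q.T@d/.04).round(2),round(turn/n/6,2),op]);q=q@Ro.from_euler('z',turn/n,degrees=True).as_matrix()
    for i in range(0,n,5):print(str(L[i:i+5]).replace("'",""))
E
python3 pl.py 0 25 200 36 0
```

```text
at [-200.3  696.4  230.8] yaw 58.0 t 0.1 F [-0.   0.4  0.1] 0.08514562971454857
[[np.float64(-0.66), np.float64(-0.58), np.float64(0.04), np.float64(0.48), 0], [np.float64(-0.69), np.float64(-0.55), np.float64(0.04), np.float64(0.48), 0], [np.float64(-0.71), np.float64(-0.51), np.float64(0.04), np.float64(0.48), 0], [np.float64(-0.74), np.float64(-0.47), np.float64(0.04), np.float64(0.48), 0], [np.float64(-0.76), np.float64(-0.44), np.float64(0.04), np.float64(0.48), 0]]
[[np.float64(-0.78), np.float64(-0.4), np.float64(0.04), np.float64(0.48), 0], [np.float64(-0.8), np.float64(-0.36), np.float64(0.04), np.float64(0.48), 0], [np.float64(-0.82), np.float64(-0.32), np.float64(0.04), np.float64(0.48), 0], [np.float64(-0.83), np.float64(-0.27), np.float64(0.04), np.float64(0.48), 0], [np.float64(-0.84), np.float64(-0.23), np.float64(0.04), np.float64(0.48), 0]]
[[np.float64(-0.86), np.float64(-0.19), np.float64(0.04), np.float64(0.48), 0], [np.float64(-0.86), np.float64(-0.14), np.float64(0.04), np.float64(0.48), 0], [np.float64(-0.87), np.float64(-0.1), np.float64(0.04), np.float64(0.48), 0], [np.float64(-0.87), np.float64(-0.06), np.float64(0.04), np.float64(0.48), 0], [np.float64(-0.88), np.float64(-0.01), np.float64(0.04), np.float64(0.48), 0]]
[[np.float64(-0.88), np.float64(0.03), np.float64(0.04), np.float64(0.48), 0], [np.float64(-0.87), np.float64(0.08), np.float64(0.04), np.float64(0.48), 0], [np.float64(-0.87), np.float64(0.12), np.float64(0.04), np.float64(0.48), 0], [np.float64(-0.86), np.float64(0.16), np.float64(0.04), np.float64(0.48), 0], [np.float64(-0.85), np.float64(0.21), np.float64(0.04), np.float64(0.48), 0]]
```

>>> apply_moves:
  plan:
    - [-0.66,-0.58,0.04,0.48,0]
    - [-0.69,-0.55,0.04,0.48,0]
    - [-0.71,-0.51,0.04,0.48,0]
    - [-0.74,-0.47,0.04,0.48,0]
    - [-0.76,-0.44,0.04,0.48,0]

```text
time_s: 0.52
ee_pos: [0.2968, 0.4326, 0.223]
tool_rot: [-0.927, -3.002, 0.001]
ft_force: [1.1, 0.8, 0.9]
opening: 0.0254
gripper_force: 0.0
```

>>> apply_moves:
  plan:
    - [-0.78,-0.4,0.04,0.48,0]
    - [-0.8,-0.36,0.04,0.48,0]
    - [-0.82,-0.32,0.04,0.48,0]
    - [-0.83,-0.27,0.04,0.48,0]
    - [-0.84,-0.23,0.04,0.48,0]

```text
time_s: 0.93
ee_pos: [0.3813, 0.2791, 0.2151]
tool_rot: [-1.296, -2.861, 0.0]
ft_force: [0.5, 0.7, -0.4]
opening: 0.0001
gripper_force: 0.0
```

>>> apply_moves:
  plan:
    - [-0.86,-0.19,0.04,0.48,0]
    - [-0.86,-0.14,0.04,0.48,0]
    - [-0.87,-0.1,0.04,0.48,0]
    - [-0.87,-0.06,0.04,0.48,0]
    - [-0.88,-0.01,0.04,0.48,0]

```text
time_s: 1.35
ee_pos: [0.4663, 0.1259, 0.2071]
tool_rot: [-1.645, -2.676, 0.0]
ft_force: [1.4, 0.2, -0.1]
opening: -0.0001
gripper_force: 0.0
```

>>> apply_moves:
  plan:
    - [-0.88,0.03,0.04,0.48,0]
    - [-0.87,0.08,0.04,0.48,0]
    - [-0.87,0.12,0.04,0.48,0]
    - [-0.86,0.16,0.04,0.48,0]
    - [-0.85,0.21,0.04,0.48,0]

```text
time_s: 1.77
ee_pos: [0.5517, -0.0273, 0.199]
tool_rot: [-1.968, -2.449, 0.0]
ft_force: [1.6, 0.1, 0.0]
opening: 0.0001
gripper_force: 0.0
```

```bash
sed -i 's/L.append(\[\*(q.T@d\/.04).round(2),round(turn\/n\/6,2),op\])/L.append([*(q.T@d\/.04).round(2).tolist(),float(round(turn\/n\/6,2)),op])/' pl.py; python3 pl.py 0 25 118 36 0
```

```text
at [  2.2  23.5 199. ] yaw 0.25 t 1.7667 F [ 1.5 -0.3  0. ] 7.866947772507208e-05
[[0.01, -0.02, 0.68, 0.01, 0], [0.01, -0.02, 0.68, 0.01, 0], [0.01, -0.02, 0.68, 0.01, 0]]
```

>>> apply_moves:
  plan:
    - [0,0,1,0,0]
    - [0,0,1,0,0]
    - [0.4,-0.05,0,0,0]
    - [0.5,0,0,0,0]

```text
time_s: 2.1
ee_pos: [0.5398, 0.0084, 0.1166]
tool_rot: [-1.965, -2.446, 0.005]
ft_force: [0.7, -1.4, 0.7]
opening: -0.0002
gripper_force: 0.3
```

>>> apply_moves:
  plan:
    - [0.3,0,0,0,0]
    - [0.3,0,0,0,0]
    - [0.21,0,0.09,0,0]
    - [0.21,0,0.09,0,0]

```text
time_s: 2.43
ee_pos: [0.533, 0.0497, 0.1124]
tool_rot: [1.963, 2.451, 0.001]
ft_force: [1.0, -0.4, 0.3]
opening: -0.0
gripper_force: 0.3
```

>>> apply_moves:
  plan:
    - [0.18,0,0.14,0,0]
    - [0.18,0,0.14,0,0]
    - [0.14,0,0.17,0,0]
    - [0.14,0,0.18,0,0]

```text
time_s: 2.77
ee_pos: [0.5269, 0.0744, 0.0862]
tool_rot: [1.964, 2.452, 0.0]
ft_force: [0.4, -0.1, 0.0]
opening: 0.0001
gripper_force: 0.2
```

```bash
python3 pl.py 0 126 88 20 0;  python3 - <<'E'
from cs import *
p,d=grab_frame('side');cv2.imwrite('pics/side1.png',cv2.resize(p[150:310,230:430],None,fx=3,fy=3))
E
```

```text
at [ -0.5 128.1  86.2] yaw 0.41 t 2.7667 F [ 0.3 -0.2  0. ] 7.132637757042073e-05
[[-0.05, 0.01, -0.05, 0.07, 0]]
```

View pics/side1.png

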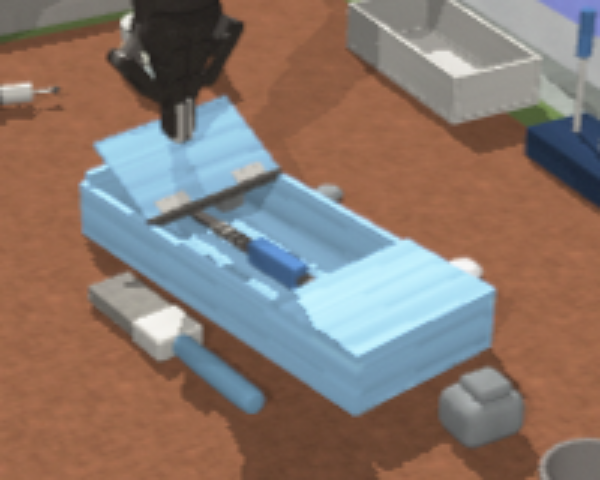

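The view (colours swapped) shows the fingers behind the flap, at about (180,130) in the crop. The flap is now tilted about 30° towards shut, so I keep pressing down.

>>> apply_moves:
  plan:
    - [0.1,0,0.2,0,0]
    - [0.06,0,0.2,0,0]
    - [0.03,0,0.15,0,0]
    - [0,0,0.12,0,0]
    - [0,0,0.1,0,0]

```text
time_s: 3.23
ee_pos: [0.5252, 0.0813, 0.0553]
tool_rot: [-1.964, -2.451, 0.001]
ft_force: [-0.5, 0.4, 0.8]
opening: 0.0001
gripper_force: 0.2
```

>>> apply_moves:
  plan:
    - [0,0,0.04,0,0]
    - [0,0,0.02,0,0]

```text
time_s: 3.4
ee_pos: [0.5253, 0.0812, 0.0537]
tool_rot: [-1.965, -2.451, 0.0]
ft_force: [-6.3, -0.6, 18.6]
opening: 0.0
gripper_force: 9.0
```

>>> apply_moves:
  plan:
    - [0,0,0,0,0]
    - [0,0,-1,0,0]
    - [0,0,-1,0,20]
    - [-0.8,0,-1,0,40]
    - [-1,0.1,0,0,40]

```text
time_s: 3.82
ee_pos: [0.5457, 0.0189, 0.1724]
tool_rot: [1.956, 2.45, 0.008]
ft_force: [2.2, 0.7, 0.9]
opening: 0.0359
gripper_force: 0.0
```

>>> apply_moves:
  plan:
    - [-1,0.1,0,0,40]
    - [0,0,0,0,40]

```text
time_s: 3.98
ee_pos: [0.559, -0.0262, 0.1674]
tool_rot: [1.966, 2.445, 0.001]
ft_force: [0.8, -0.8, -0.4]
opening: 0.04
gripper_force: 0.0
```

```bash
python3 - <<'E'
from pl import *
s,T,A=st();print(s['time_s'],tc(s['ee_pos'])*1e3)
m2=camera_model('wrist');p,d=grab_frame('wrist');cv2.imwrite('pics/w1.png',p[...,::-1])
import pickle;pickle.dump((m2,d),open('w1.pkl','wb'))
print('hinge/grip pred px',proj(m2,tw([[.0086,.0085,.027],[.0086,.0385,.027],[.0086,-.0215,.027]])).round())
v,u=np.mgrid[0:480:3,0:640:3];Q=tc(ond(m2,np.c_[u.ravel(),v.ravel()],d[v,u].ravel()))
f=(abs(Q[:,0])<.06)&(Q[:,1]>.09)&(Q[:,1]<.158);print('flap z',f.sum(),np.percentile(Q[f,2],[5,50,95]))
p,d=grab_frame('side');M=camera_model('side');v,u=np.mgrid[150:320,240:420];Q=tc(ond(M,np.c_[u.ravel(),v.ravel()],d[v,u].ravel()))
f=(abs(Q[:,0])<.05)&(Q[:,1]>.09)&(Q[:,1]<.155)&(Q[:,2]<.09);q=Q[f];print('flap side z',len(q),np.percentile(q[:,2],[5,50,95]),np.polyfit(q[:,1],q[:,2],1))
f=(abs(Q[:,0])<.05)&(Q[:,1]<-.09)&(Q[:,1]>-.155);print('cover z',np.median(Q[f,2]))
E
```

```text
3.9833 [[  9.64495176  23.06487684 167.38005232]]
hinge/grip pred px [[320. 237.]
 [320. 198.]
 [320. 274.]]
flap z 2785 [0.05305572 0.05438458 0.30999158]
flap side z 687 [0.00303374 0.05254599 0.05573481] [ 0.35638739 -0.00355141]
cover z 0.05355000914117081
```

View pics/w1.png

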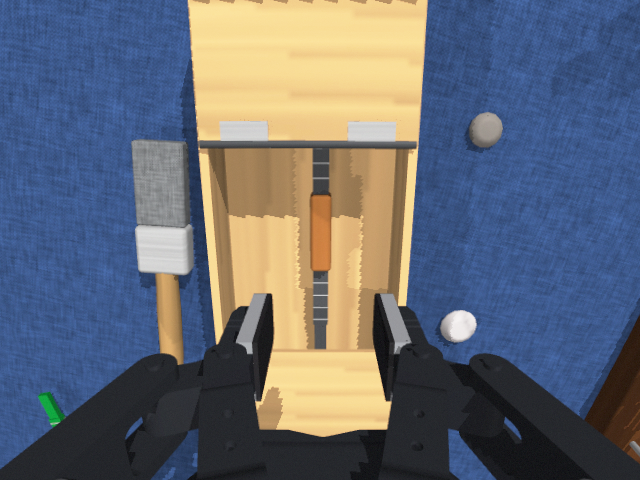

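The wrist view shows the flap shut (top at 54.4 mm, level) and the orange grip between rows 194 and 270 at column 320. That puts the file centre at case y ≈ +10, x ≈ 9. The fingers already stand over the grip, so I descend, grip and slide the file towards the fixed cover.

>>> apply_moves:
  plan:
    - [0.05,0,0.95,0,40]
    - [0,0,0.95,0,40]
    - [0,0,0.95,0,40]
    - [0,0,0.8,0,40]
    - [0,0,0.2,0,40]

```text
time_s: 4.5
ee_pos: [0.5529, -0.0172, 0.0081]
tool_rot: [-1.96, -2.448, 0.005]
ft_force: [-1.6, -0.1, -1.0]
opening: 0.0401
gripper_force: 0.0
```

```bash
python3 pl.py 9 25 9 36 40
```

```text
at [ 5.6 33.1  8.1] yaw 0.45 t 4.5 F [-1.6  0.3 -1. ] 0.04013181035201619
[[-0.2, 0.08, -0.02, 0.08, 40]]
```

>>> apply_moves:
  plan:
    - [-0.2,0.08,-0.02,0.08,40]
    - [0,0,0,0,10]
    - [0,0,0,0,10]
    - [0,0,0,0,10]
    - [0,0,0,0,10]
  squeeze: 30

```text
time_s: 4.92
ee_pos: [0.5621, -0.0258, 0.015]
tool_rot: [1.973, 2.441, 0.003]
ft_force: [-0.1, -1.2, 9.8]
opening: 0.0153
gripper_force: 33.3
```

```bash
python3 pl.py 9 -26 9 8 10
```

```text
at [12.8 22.8 15. ] yaw -0.07 t 4.9167 F [-0.3 -1.2  9.8] 0.0152832935845132
[[-0.17, -0.01, 0.02, -0.0, 10], [-0.17, -0.01, 0.02, -0.0, 10], [-0.17, -0.01, 0.02, -0.0, 10], [-0.17, -0.01, 0.02, -0.0, 10], [-0.17, -0.01, 0.02, -0.0, 10]]
[[-0.17, -0.01, 0.02, -0.0, 10], [-0.17, -0.01, 0.02, -0.0, 10]]
```

>>> apply_moves:
  plan:
    - [0,0,0,0,10]
    - [0,0,0,0,10]

```text
time_s: 5.08
ee_pos: [0.5622, -0.0258, 0.015]
tool_rot: [1.973, 2.441, 0.003]
ft_force: [0.1, -2.5, 10.5]
opening: 0.0153
gripper_force: 33.3
```

```bash
python3 pl.py 9 -26 9 8 10; python3 - <<'E'
from pl import *
p,d=grab_frame('wrist');m2=camera_model('wrist');cv2.imwrite('pics/w2.png',p[...,::-1])
print(proj(m2,tw([[.009,.04,.027],[.009,-.02,.027]])))
E
```

```text
at [12.8 22.8 15. ] yaw -0.07 t 5.0833 F [-0.4 -2.5 10.5] 0.015281774803618177
[[-0.17, -0.01, 0.02, -0.0, 10], [-0.17, -0.01, 0.02, -0.0, 10], [-0.17, -0.01, 0.02, -0.0, 10], [-0.17, -0.01, 0.02, -0.0, 10], [-0.17, -0.01, 0.02, -0.0, 10]]
[[-0.17, -0.01, 0.02, -0.0, 10], [-0.17, -0.01, 0.02, -0.0, 10]]
[[312.25663123 284.33519453]
 [313.74460636 417.01077213]]
```

View pics/w2.png

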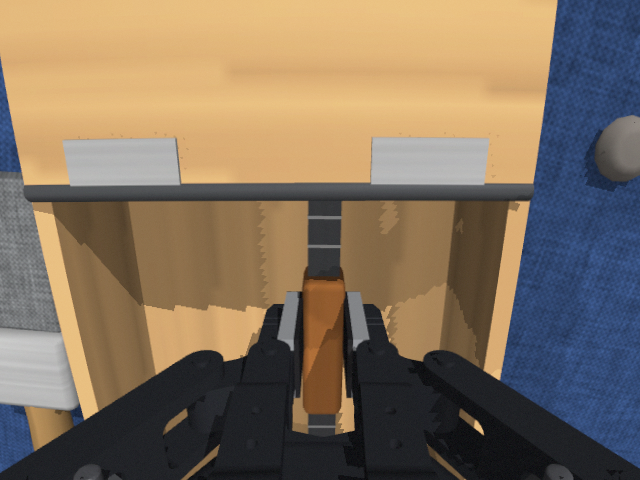

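>>> apply_moves:
  plan:
    - [0,0,0,0,30]
    - [0,0,0,0,30]
    - [0,0,0,0,30]

```text
time_s: 5.38
ee_pos: [0.561, -0.0255, 0.0137]
tool_rot: [1.974, 2.443, 0.001]
ft_force: [0.1, -0.5, -0.2]
opening: 0.0301
gripper_force: 0.0
```

```bash
python3 - <<'E'
from cs import *
m2=camera_model('wrist');print(tc(onz(m2,[[323,268],[321,412]],.027))*1e3)
p,d=grab_frame('wrist')
k=cv2.inRange(cv2.cvtColor(p,cv2.COLOR_RGB2HSV),(4,150,80),(14,255,255));k[:200]=0;k[:,:280]=0;k[:,370:]=0
v,u=np.nonzero(k);print('px',u.min(),u.max(),v.min(),v.max());
Q=tc(ond(m2,np.c_[u,v],d[v,u]))*1e3;q=Q[(Q[:,2]>20)];print(np.percentile(q,[2,50,98],axis=0).round(1))
E
python3 pl.py 12 23 9 2 30
```

```text
[[ 11.80550832  47.42983081  27.        ]
 [ 10.92956898 -15.62674763  27.        ]]
px 305 347 282 416
[[  5.3 -16.1  24.4]
 [ 12.5  15.3  26.9]
 [ 20.   39.9  28.2]]
at [11.6 23.4 13.5] yaw -0.07 t 5.4333 F [ 0.7 -0.5 -0.2] 0.030094106875152404
[[-0.0, 0.0, 0.04, -0.0, 30], [-0.0, 0.0, 0.04, -0.0, 30], [-0.0, 0.0, 0.04, -0.0, 30]]
```

>>> apply_moves:
  plan:
    - [0.06,0,0.06,0,30]
    - [0.06,0,0.06,0,30]
    - [0,0,0,0,30]
    - [0,0,0,0,10]
    - [0,0,0,0,10]
  squeeze: 30

```text
time_s: 5.85
ee_pos: [0.5597, -0.0208, 0.0081]
tool_rot: [-1.974, -2.443, 0.0]
ft_force: [0.1, 0.7, -0.3]
opening: 0.0151
gripper_force: 30.3
```

>>> apply_moves:
  plan:
    - [0,0,0,0,10]
    - [0,0,-0.03,0,10]
    - [0,0,0,0,10]

```text
time_s: 6.1
ee_pos: [0.5598, -0.0209, 0.0095]
tool_rot: [1.975, 2.443, 0.0]
ft_force: [0.1, -0.0, -1.1]
opening: 0.0151
gripper_force: 30.3
```

```bash
python3 pl.py 11 -26 10 9 10
```

```text
at [11.5 28.1  9.5] yaw -0.08 t 6.1 F [ 0.  -0.  -1.1] 0.01505091513452504
[[-0.19, -0.0, -0.0, -0.0, 10], [-0.19, -0.0, -0.0, -0.0, 10], [-0.19, -0.0, -0.0, -0.0, 10], [-0.19, -0.0, -0.0, -0.0, 10], [-0.19, -0.0, -0.0, -0.0, 10]]
[[-0.19, -0.0, -0.0, -0.0, 10], [-0.19, -0.0, -0.0, -0.0, 10]]
```

>>> apply_moves:
  plan:
    - [0,0,-0.06,0,10]
    - [-0.2,0,0,0,10]
    - [-0.2,0,0,0,10]
    - [-0.2,0,0,0,10]
    - [-0.2,0,0,0,10]

```text
time_s: 6.52
ee_pos: [0.5667, -0.0533, 0.0118]
tool_rot: [1.975, 2.443, 0.0]
ft_force: [-0.7, 0.0, -1.8]
opening: 0.0153
gripper_force: 30.3
```

>>> apply_moves:
  plan:
    - [-0.2,0,0,0,10]
    - [-0.2,0,0,0,10]
    - [-0.18,0,0,0,10]
    - [0,0,0,0,10]
    - [0,0,0,0,10]

```text
time_s: 6.93
ee_pos: [0.5713, -0.0752, 0.0118]
tool_rot: [-1.976, -2.442, -0.0]
ft_force: [0.2, 0.6, -2.1]
opening: 0.0151
gripper_force: 30.3
```

```bash
python3 pl.py 11 -26 10 9 10;python3 - <<'E'
from pl import *
p,d=grab_frame('wrist');m2=camera_model('wrist');cv2.imwrite('pics/w3.png',p[...,::-1])
E
```

```text
at [ 11.3 -27.5  11.8] yaw -0.12 t 6.9333 F [ 0.3  0.6 -2.1] 0.015062227615663445
[[0.04, -0.01, 0.04, -0.02, 10]]
```

View pics/w3.png

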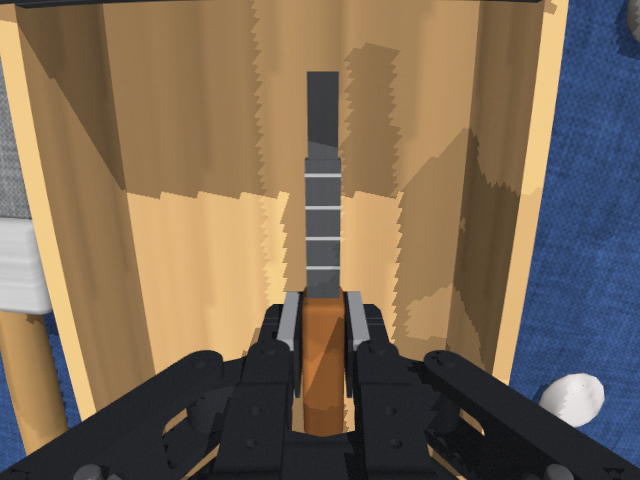

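The file is held, with end A free in the window at (323,71) and the flap hinge at row 3. I'll check the end's position.

```bash
python3 - <<'E'
from cs import *
m2=camera_model('wrist');print(tc(onz(m2,[[323,71],[323,292]],.0225))*1e3,tc(onz(m2,[[323,4],[323,300]],.05))*1e3)
E
```

```text
[[ 11.4870727   62.07725703  22.5       ]
 [ 11.37801821 -13.47404286  22.5       ]] [[11.47073131 74.78825648 50.        ]
 [11.35852383 -2.80257986 50.        ]]
```

>>> apply_moves:
  plan:
    - [0.06,0,-0.1,0,10]
    - [0.06,0,-0.15,0,10]
    - [0,0,-0.15,0,10]
    - [0,0,-0.15,0,10]
    - [0,0,0,0,10]

```text
time_s: 7.4
ee_pos: [0.571, -0.07, 0.0354]
tool_rot: [1.973, 2.442, 0.001]
ft_force: [1.3, -0.3, -1.7]
opening: 0.0154
gripper_force: 30.4
```

>>> apply_moves:
  plan:
    - [0,0,-0.12,0,10]
    - [0,0,-0.12,0,10]
    - [0,0,-0.12,0,10]
    - [0,0,-0.12,0,10]
    - [0,0,0,0,10]

```text
time_s: 7.82
ee_pos: [0.5702, -0.0701, 0.0537]
tool_rot: [-1.975, -2.443, -0.0]
ft_force: [-1.7, -0.1, -3.5]
opening: 0.0157
gripper_force: 29.8
```

```bash
python3 pl.py 11 -22 40 9 10;python3 - <<'E'
from pl import *
p,d=grab_frame('side');cv2.imwrite('pics/side2.png',cv2.resize(p[150:310,230:430,::-1],None,fx=4,fy=3.75))
E
```

```text
at [ 11.3 -22.2  53.7] yaw -0.09 t 7.8167 F [-1.7  0.3 -3.5] 0.015698157067296298
[[0.0, -0.0, 0.17, -0.01, 10], [0.0, -0.0, 0.17, -0.01, 10]]
```

View pics/side2.png

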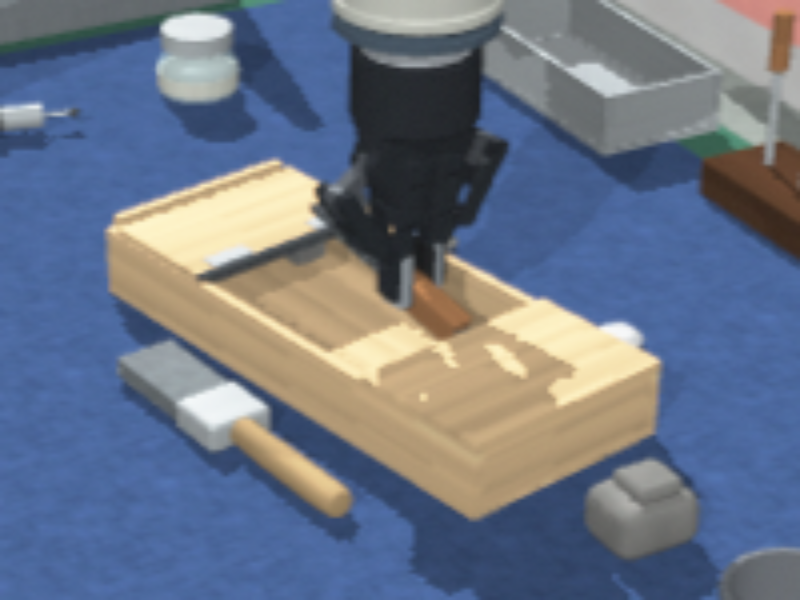

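The file is tilting: the orange grip slants down to (445,325) beside the cover edge, and the flap is still shut. I keep lifting.

>>> apply_moves:
  plan:
    - [0,0,-0.12,0,10]
    - [0,0,-0.12,0,10]
    - [0,0,-0.1,0,10]
    - [0,0,0,0,10]

```text
time_s: 8.2
ee_pos: [0.5703, -0.07, 0.0674]
tool_rot: [1.975, 2.443, 0.001]
ft_force: [-0.9, 3.0, -2.8]
opening: 0.0151
gripper_force: 29.8
```

```bash
python3 pl.py 11 -22 40 9 10;python3 - <<'E'
from cs import *
m2=camera_model('wrist');p,d=grab_frame('wrist');cv2.imwrite('pics/w4.png',p[...,::-1])
for r in range(10,300,20):
    c=[u for u in range(300,346) if d[r,u]>0];q=tc(ond(m2,[[c_,r] for c_ in c],[d[r,c_] for c_ in c]))*1e3
    print(r,np.median(q[15:31],axis=0).round(1))
E
```

```text
at [ 11.4 -22.1  67.4] yaw -0.08 t 8.2 F [-0.3  3.1 -2.8] 0.015136614413151115
[[0.0, -0.0, 0.17, -0.0, 10], [0.0, -0.0, 0.17, -0.0, 10], [0.0, -0.0, 0.17, -0.0, 10], [0.0, -0.0, 0.17, -0.0, 10]]
10 [11.6 89.9 54.2]
30 [11.6 83.2 54.3]
50 [11.9 76.7 52.7]
70 [11.6 74.1  4.7]
90 [ 11.5  59.6 115.4]
110 [ 11.5  55.2 113.9]
130 [ 11.5  50.6 111.1]
150 [ 11.5  45.5 108.7]
170 [ 11.5  40.1 105.8]
190 [ 11.5  34.4 104.1]
210 [ 11.4  28.  100.7]
230 [11.4 21.2 97.9]
250 [11.4 13.4 93.7]
270 [11.4  5.  89.6]
290 [11.4 -4.4 85.1]
```

The file is tilted 25°: end A is at (y 60, z 112) and end B at about (-135, 21). I draw it along its own axis.

>>> apply_moves:
  plan:
    - [0.25,0,-0.11,0,10]
    - [0.25,0,-0.115,0,10]
    - [0.25,0,-0.115,0,10]
    - [0.25,0,-0.115,0,10]
    - [0,0,0,0,10]

```text
time_s: 8.67
ee_pos: [0.5617, -0.0288, 0.086]
tool_rot: [1.972, 2.444, 0.001]
ft_force: [-0.5, 1.2, -1.1]
opening: 0.0146
gripper_force: 30.1
```

>>> apply_moves:
  plan:
    - [0.25,0,-0.115,0,10]
    - [0.25,0,-0.115,0,10]
    - [0.25,0,-0.115,0,10]
    - [0.25,0,-0.115,0,10]
    - [0,0,0,0,10]

```text
time_s: 9.08
ee_pos: [0.5533, 0.01, 0.1042]
tool_rot: [1.973, 2.444, 0.001]
ft_force: [-0.4, 0.4, -0.9]
opening: 0.0151
gripper_force: 30.1
```

```bash
python3 pl.py 11 60 200 20 10;python3 - <<'E'
from cs import *
p,d=grab_frame('side');cv2.imwrite('pics/side3.png',cv2.resize(p[150:310,230:430,::-1],None,fx=4,fy=3.75))
m2=camera_model('wrist');p,d=grab_frame('wrist')
for r in range(50,300,40):
    print(r,np.median(tc(ond(m2,[[u,r] for u in range(316,330)],d[r,316:330]))*1e3,axis=0).round(1))
E
```

```text
at [ 11.7  59.6 104.2] yaw -0.01 t 9.0833 F [-0.3  0.5 -0.9] 0.015093626089402184
[[0.0, -0.0, -0.48, -0.0, 10], [0.0, -0.0, -0.48, -0.0, 10], [0.0, -0.0, -0.48, -0.0, 10], [0.0, -0.0, -0.48, -0.0, 10], [0.0, -0.0, -0.48, -0.0, 10]]
50 [ 11.7 162.2  54.3]
90 [ 11.6 140.5 151.4]
130 [ 11.6 131.4 147.1]
170 [ 11.6 120.9 141.7]
210 [ 11.6 108.9 137.3]
250 [ 11.6  94.3 130.2]
290 [ 11.6  76.3 121.2]
```

View pics/side3.png

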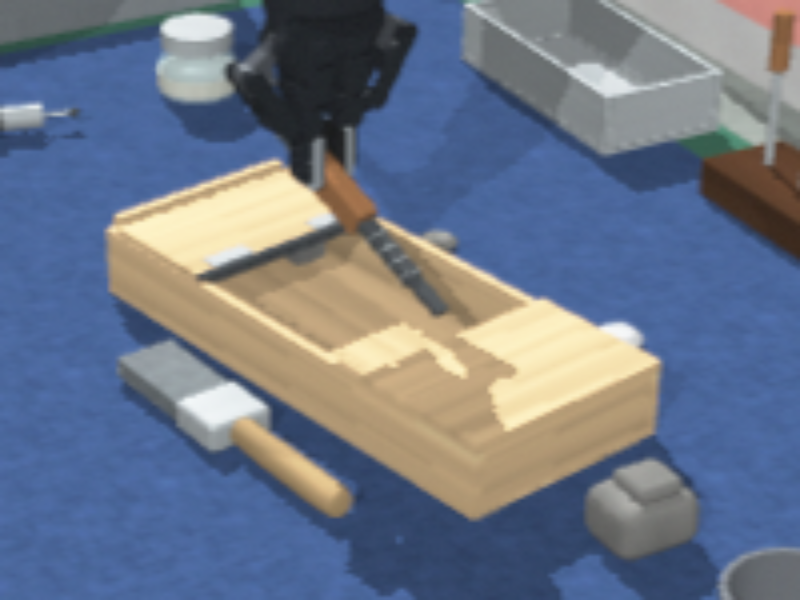

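End B, at (440,310) in the crop, is clear of the cover and in the open window; the flap is still shut. I lift straight up.

>>> apply_moves:
  plan:
    - [0,0,-0.2,0,10]
    - [0,0,-0.4,0,10]
    - [0,0,-0.5,0,10]
    - [0,0,-0.5,0,10]
    - [0,0,-0.4,0,10]

```text
time_s: 9.6
ee_pos: [0.5538, 0.0076, 0.1849]
tool_rot: [1.975, 2.442, 0.0]
ft_force: [0.2, 0.2, -0.7]
opening: 0.0149
gripper_force: 30.0
```

>>> apply_moves:
  plan:
    - [0,0,-0.3,0,10]
    - [0,0,-0.2,0,10]
    - [0,0,0,0,10]
    - [0,0,0,0,10]
    - [0,0,0,0,10]

```text
time_s: 10.02
ee_pos: [0.5531, 0.008, 0.2024]
tool_rot: [-1.974, -2.442, 0.001]
ft_force: [-0.4, -0.8, -1.4]
opening: 0.015
gripper_force: 30.1
```

```bash
python3 pl.py 11 60 200 20 10;python3 - <<'E'
from cs import *
p,d=grab_frame('side');cv2.imwrite('pics/side4.png',cv2.resize(p[110:310,230:430,::-1],None,fx=3,fy=3))
M=camera_model('side');v,u=np.mgrid[100:310,240:420];Q=tc(ond(M,np.c_[u.ravel(),v.ravel()],d[v,u].ravel()))*1e3
q=Q[(abs(Q[:,0]-11)<12)&(abs(Q[:,1]+20)<55)&(Q[:,2]>65)];i=q[:,1].argsort();print(len(q),q[i][:6].round(0),q[:,2].min())
m2=camera_model('wrist');p,d=grab_frame('wrist')
f=[np.median(tc(ond(m2,[[u,r] for u in range(c,c+14)],d[r,c:c+14]))*1e3,axis=0).round(1) for r,c in((20,250),(20,380),(40,320),(130,316),(250,316))];print(f)
E
```

```text
at [ 11.1  57.7 202.4] yaw -0.09 t 10.0167 F [-0.5 -0.7 -1.4] 0.01496460222998366
[[0.06, -0.0, 0.06, -0.01, 10]]
359 [[  4. -53. 156.]
 [  7. -53. 160.]
 [  5. -52. 158.]
 [  2. -52. 153.]
 [ 11. -51. 155.]
 [  3. -51. 158.]] 151.18540521659196
[array([-41.2, 204.7,   1.1]), array([ 61.6, 204.6,   1. ]), array([ 14.1, 189.5,   1.4]), array([ 11.1, 130.4, 246.2]), array([ 11. ,  93.3, 228.7])]
```

View pics/side4.png

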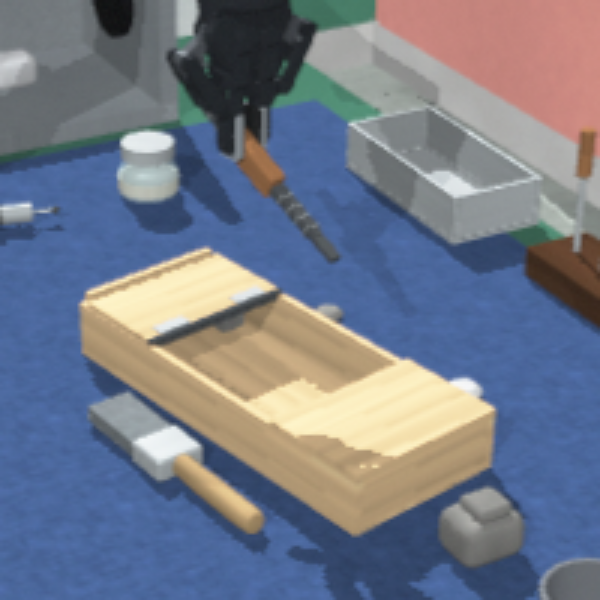

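The file hangs free: its lowest tip, at (335,258), is at about z = 151 mm, roughly 97 mm above the case top. The flap is shut and everything else is where it was.

>>> apply_moves:
  plan:
    - [0,0,0,0,10]
    - [0,0,0,0,10]
    - [0,0,0,0,10]
    - [0,0,0,0,10]

```text
time_s: 10.45
ee_pos: [0.5534, 0.0081, 0.203]
tool_rot: [-1.975, -2.443, 0.0]
ft_force: [-0.2, -0.2, -0.6]
opening: 0.0153
gripper_force: 30.1
```

```bash
python3 -c "from cell import *;print(sign_off())"
```

```text
the job is handed in; nothing more can be done
None
```

The flap is shut, and the file is out through the window, held still in the gripper about 9.7 cm above the case top; I handed the job in at about 10.5 s, and the sign-off returned no verdict.

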